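# Close the double-lidded craft box, then lift only its outer lid

### The arm

A 6-joint arm with a two-finger parallel gripper is mounted at the origin on the work surface. World frame = base frame: x ahead of the robot, y to its left, z up, the work surface at z = 0. Lengths are in m, angles in rad, forces in N, time in s.
With the tool pointing down it reaches from about 0.35 to 0.775 m from the base axis. Payload 7.3 kg.
Tool frame: the origin (TCP) lies at the centre of the arm's flange, where the gripper is bolted on; the fingertips stand 178 mm ahead of it and the grasp point (between the pads) lies 159 mm ahead of it (tip_extent is the distance from the TCP to the fingertips, in m); z points along the fingers, y is the line along which they close (so a half turn about z gives the same grasp; the last joint's range is limited). The gripper opens to 92 mm and grips with 3 to 60 N. Pads are 19 mm wide; open, the fingers measure 130 mm over their backs; the gripper's body (75 mm by 190 mm) begins 47 mm behind the grasp point.
Start: joints at [-1.401, 0.342, 1.524, -0, 1.275, -0.146], TCP at [0.163, -0.499, 0.405] pointing down, gripper open.
Joint ranges: [-2.53, 2.53], [-0.77, 2.02], [0.04, 2.7], [-1, 4.14], [0.28, 2.66], [-3.11, 3.11]. Speed limits (rad/s): [2.57, 2.57, 3.14, 3.14, 3.14, 3.14].

### API

Orientations are given as [roll, pitch, yaw] about the fixed x, y, z axes, in that order (R = Rz(yaw) Ry(pitch) Rx(roll)).
In Python, from cell import * gives the robot as it stands.
- The arm moves only by the tool arm_command, never from a script. Its arguments are lists of equal length, an entry for each row: "xyz": the shift along the world's x, y, z in mm, a list of three; "spin": the turn about the world's z in degrees. In form: {"xyz": [[tx, ty, tz], ...], "spin": [spin, ...]}. A call has 1 to 20 rows; each row shifts and turns the commanded pose from where the row before left it; what a row does not reach is not made up. A row lasts 1/10 s, in which the tool goes at most 50 mm and 8.59 degrees, less where a joint would pass 70% of its speed; a pose out of reach is approached as far as the arm can. A call with a gripper value outside its range is refused whole. "jaw" is the opening, from -1 (shut) to 1 (fully open), set as the call begins (left out, the last holds). The fingers move at their own pace and stop on an object; "squeeze" is the grip in N (left out, the last holds). Time passes only in rows, so rows that do not move let the fingers close. It gives the time, the measured TCP pose, the force, the opening and the grip force at its end, in the units of the state.
- observe(): the state, without advancing time (a new reading comes with each control period).
- read_camera(name): name is "side" or "top" or "wrist"; returns a dict with "img" (400x640x3 uint8, red, green, blue), "depth" (400x640 float32, m along the optical axis (not along the pixel's ray), 0 where there is no reading), "fx", "fy", "cx", "cy" (pixels), "world_from_camera" (4x4, takes a point from camera to world coordinates). Camera axes: x right, y up, looking along -z (the intrinsics and any distortion apply to the point x, -y, -z); pixel columns grow to the right and rows downward; lengths in m; the calibration is good to about 2 mm. A picture is of the moment at which its call begins.
- hand_in(): hands the job in; it is judged then, once.
The state is a dict: "time": time; "qpos": joint angles; "qvel": joint speeds; "joint_efforts": joint torques, N m; "tool_pos": TCP position; "tool_rot": TCP orientation; "contact_force": force on the tool from outside, world axes, zero at the start; "torque": the same for the moment, N m; "opening": finger opening in m; "grip_force": force on a finger pad.
Only numpy, scipy, OpenCV 4.12 (cv2) and the standard library are available. Lean on these libraries where they do the work, as an engineer would, in place of code of your own. Each camera call takes 0.05 s, during which the arm holds its last target. There are 200 camera calls.

### The job

Check the double-lidded craft box on the sale table: take its outer lid by the bar handle and lower it gently, without letting it fall, so that it takes the inner lid down with it and both lids are shut. Then lift the outer lid alone to about 45 degrees, leaving the inner lid lying shut and undisturbed, and finish while still holding the outer lid up there by its bar. Leave the mug, the jar and the basket where they stand.

Things in the scene. Friction and masses are not known exactly. Their poses are not given: they have to be found in the camera images.
- box: White open plastic craft box, 140 mm deep (its x), 200 mm wide (its y), 90 mm high, fixed to the table. Origin: centre of its underside, z up; its front looks along its own -x, roughly to the robot; yaw varies. Two lids hang on its rear top edge: a flat inner lid, and over it a larger cap-shaped outer lid.
- hinge_mid (a point): Middle of the hinge line of both lids, on the box's rear top edge: 70 mm along +x and 90 mm up from the box's origin. Axes as the box; the hinge runs along its y. On the way down the outer lid's underside meets two bumpers on the inner lid when both angles are nearly equal (within 0.02 rad), and pushes the inner lid along.
- outer_lid (a joint): Outer lid's angle, rad: 0 shut (level), grows as its front rises, stop at 1.8; starts at 1.2 to 1.55. Grey cap 212 mm wide, about 0.28 kg, top 22 mm above the hinge, skirt 24 mm deep, its front face 146 mm from the hinge line. Hinge friction 0.07 N m: near upright it stays, below about 1 rad it falls unless held (about 1 N at the bar).
- outer_bar (a point): Centre of the outer lid's handle: round bar, 10 mm thick, 120 mm long, parallel to the hinge, 27 mm clear of the skirt. In the lid's frame (origin at hinge_mid, box axes when shut, turning with the lid) at x -178, z +10 mm. Can be pinched from straight above at every lid angle, fingers closing along the box's x; it turns between the pads.
- inner_lid (a joint): Inner lid's angle, rad: 0 shut (level on the rim), grows as its front rises, stop at 1.8; starts at 0.75 to 1.0. White panel 134 x 190 x 5 mm, 0.12 kg, with a low wire loop and two bumpers 11.5 mm high on top, hidden when the outer lid is shut. Stiff hinge (0.13 N m): it stays where it is left and must be pushed down.
- inner_front (a point): Middle of the inner lid's front edge, 137 mm from the hinge. Axes turn with the inner lid.
- mug: Bystander: white mug, 76 mm across, 90 mm high, loose, at the box's left (+y) side. Origin: centre of its underside.
- jar: Bystander: closed glass jar, 70 mm across, 100 mm high, loose, at the box's right (-y) side. Origin: centre of its underside.
- basket: Bystander: small slatted metal basket, 120 by 90 by 60 mm, loose, behind the box. Origin: centre of its underside.

How it is judged:
By the outcome, as a careful person would: the job done as asked, in the order asked, and still so for the second after the job is handed in, while the arm keeps its last pose, push and grip.
It also fails if it takes over 48 s, if anything falls off the work surface, if the arm or the gripper's body presses on something with over 40 N, if the wrist force passes 120 N, or if a joint passes its speed limit or range.

## Working session

There is one attempt and no reset: what is moved stays moved. The work goes in short steps, Python scripts to look and compute and a tool call to move; the robot and the scene stay as the last step left them, time stands still between calls to the robot, and variables do not carry over. Pictures are saved under pics/ and viewed, at most 10 in all, crops included, and the job is handed in when it is done.

Besides the shell and the picture viewer there is one more tool, called after ">>>" by a JSON object that holds its "method" and its "body", one argument or row to a line. arm_command: Moves the arm, as the interface text tells. Its arguments: {"type":"object","properties":{"xyz":{"type":"array","items":{"type":"array","items":{"type":"number"}}},"spin":{"type":"array","items":{"type":"number"}},"jaw":{"type":"number"},"squeeze":{"type":"number"}},"required":["xyz","spin"]}

```bash
mkdir -p pics; cat > h.py <<'E'
from cell import *
import numpy as np, cv2
def pts(c):
    v,u=np.mgrid[0:400,0:640]; d=c["depth"]
    P=np.stack([(u-c["cx"])/c["fx"]*d,-(v-c["cy"])/c["fy"]*d,-d,np.ones_like(d)],-1)
    return (P@np.array(c["world_from_camera"]).T)[...,:3]
E
python3 - <<'E'
from h import *
o=observe();print(o["time"],o["tool_pos"],o["tool_rot"])
for n in("side","top"):
    c=read_camera(n);np.savez(n,P=pts(c),d=c["depth"]);cv2.imwrite(f"pics/{n}.png",c["img"][...,::-1]);print(n,c["fx"],np.round(c["world_from_camera"],2).tolist(),c.keys())
E
```

```text
0.0 [ 0.16304137 -0.49889686  0.40404888] [-3.14006433e+00 -2.03860155e-04  3.15804288e-01]
side 391.2619822260035 [[0.92, 0.26, -0.29, 0.35], [-0.39, 0.6, -0.7, -0.68], [-0.01, 0.75, 0.66, 0.78], [0.0, 0.0, 0.0, 1.0]] dict_keys(['img', 'depth', 'fx', 'fy', 'cx', 'cy', 'world_from_camera'])
top 398.65425809472595 [[0.01, 0.99, -0.12, 0.54], [-1.0, 0.01, -0.01, 0.02], [-0.0, 0.12, 0.99, 0.87], [0.0, 0.0, 0.0, 1.0]] dict_keys(['img', 'depth', 'fx', 'fy', 'cx', 'cy', 'world_from_camera'])
```

View pics/side.png

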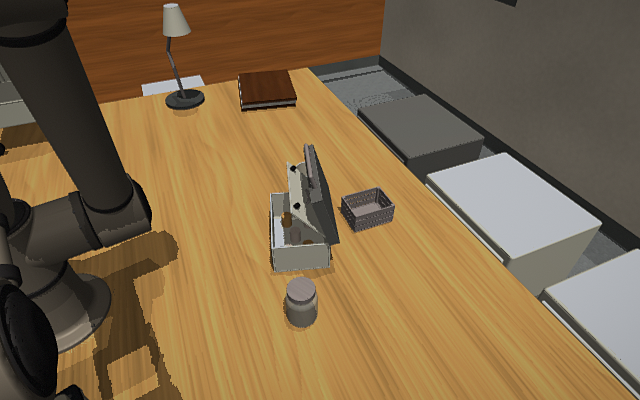

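View pics/top.png

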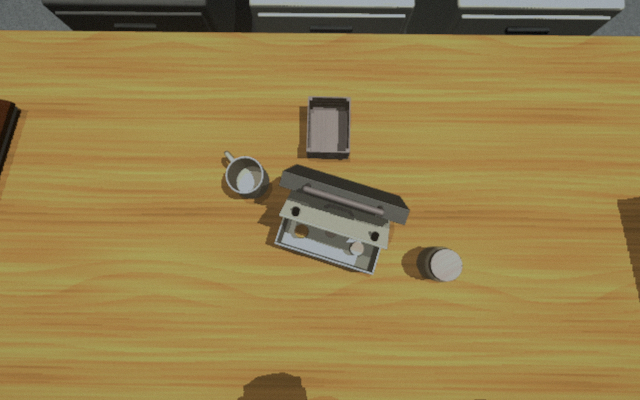

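The box is yawed. In the top view its front rim runs from (277,243) to (374,272), the bar from (303,187) to (383,213), with the mug at (246,178), the jar at (441,264) and the basket at (328,128).

```bash
python3 - <<'E'
from h import *
im=cv2.imread("pics/top.png")[150:290,260:420];cv2.imwrite("pics/topc.png",cv2.resize(im,None,fx=4.5,fy=4.2,interpolation=cv2.INTER_CUBIC))
P=np.load("top.npz")["P"]
for r,c in [(243,277),(272,374),(243,279),(271,372),(188,305),(195,325),(203,350),(210,375),(212,382),(205,285),(243,386),(178,290),(172,300),(192,350),(207,400),(178,246),(264,441)]:
    print((r,c),np.round(P[r,c],4))
S=np.load("side.npz")["P"]
for n,Q in(("top",P),("side",S)):
    m=(Q[...,2]>.05)&(abs(Q[...,0]-.56)<.2)&(abs(Q[...,1])<.25); print(n,m.sum(),Q[m].min(0),Q[m].max(0))
E
```

```text
(243, 277) [0.5403 0.1051 0.0898]
(272, 374) [ 0.4815 -0.0939 -0.0008]
(243, 279) [0.5404 0.1013 0.0896]
(271, 372) [ 0.4893 -0.0785  0.0887]
(188, 305) [0.6234 0.0449 0.2668]
(195, 325) [0.613  0.0144 0.267 ]
(203, 350) [ 0.6013 -0.0234  0.267 ]
(210, 375) [ 0.591 -0.061  0.268]
(212, 382) [ 0.5882 -0.0716  0.2669]
(205, 285) [0.6059 0.0832 0.176 ]
(243, 386) [ 0.5424 -0.0897  0.1889]
(178, 290) [0.6441 0.0708 0.2328]
(172, 300) [0.6601 0.0568 0.1999]
(192, 350) [ 0.6221 -0.0255  0.2365]
(207, 400) [ 0.599  -0.1046  0.2371]
(178, 246) [0.6812 0.1863 0.0038]
(264, 441) [ 0.5047 -0.2073  0.1011]
top 9907 [ 0.47024776 -0.24623741  0.05002398] [0.75993907 0.22243655 0.86593461]
side 5107 [ 0.4683773  -0.24983599  0.05005318] [0.75997983 0.21005476 0.26982274]
```

View pics/topc.png

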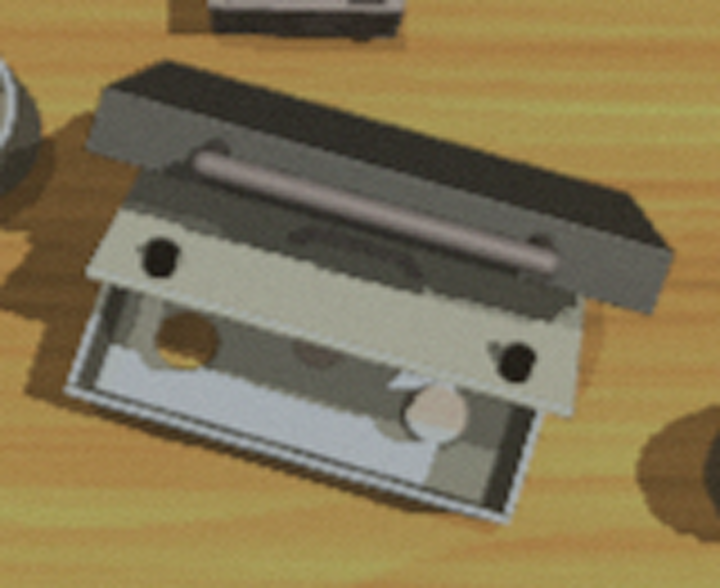

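```bash
python3 - <<'E'
from h import *
P=np.load("top.npz")["P"].reshape(-1,3);S=np.load("side.npz")["P"].reshape(-1,3)
reg=lambda Q:Q[(abs(Q[:,0]-.58)<.14)&(abs(Q[:,1])<.16)]
P=reg(P);S=reg(S)
b=P[(P[:,2]>.261)]; c=b.mean(0);w,V=np.linalg.eigh(np.cov(b[:,:2].T));e=V[:,1]*np.sign(V[1,1]);yaw=np.arctan2(-e[0],e[1])
print("bar",len(b),c,np.percentile(b[:,2],[5,50,95]),"yaw",yaw,"len",np.ptp(b[:,:2]@e),"mid",((b[:,:2]-c[:2])@e).min(),((b[:,:2]-c[:2])@e).max(),"halfw",np.ptp(b[:,:2]@[e[1],-e[0]]))
X=np.array([np.cos(yaw),np.sin(yaw)]);Y=np.array([-X[1],X[0]])
print("bar x'y'",c[:2]@X,c[:2]@Y)
for n,Q in(("top",P),("side",S)):
    q=Q[abs(Q[:,2]-.09)<.004];x=q[:,:2]@X;y=q[:,:2]@Y
    m=x<c[:2]@X-.06
    print(n,m.sum(),"x'",np.percentile(x[m],[0,2,10,25,50,90]),"y'",np.percentile(y[m],[0,1,5,95,99,100]))
    f=x<x[m].min()+.012
    if f.sum()>10: print(" rim slope",np.polyfit(y[f],x[f],1), np.ptp(y[f]),(y[f].min()+y[f].max())/2)
# lid skirt front strip: pts z .21-.258 in x' range
m=(P[:,2]>.20)&(P[:,2]<.258);x=P[m,:2]@X;y=P[m,:2]@Y;z=P[m,2]
h,xe=np.histogram(x,20);
for k in range(20):
    mm=(x>=xe[k])&(x<xe[k+1]);print(round(xe[k],3),mm.sum(),np.round(np.median(z[mm]),4) if mm.any() else "",end="; ")
print(); print("lid y",np.percentile(y,[0,1,99,100]))
E
```

```text
bar 1501 [0.5635633  0.00714735 0.64415796] [0.2653487  0.86593461 0.86593461] yaw 1.0680434399716565 len 0.09133220039780482 mid -0.0640403589819224 0.02729184141588248 halfw 0.12629339093796166
bar x'y' 0.2778100522059871 -0.490383782717757
top 125 x' [0.16452294 0.16574564 0.16819812 0.17071556 0.1751571  0.20647642] y' [-0.61872289 -0.51309206 -0.50962677 -0.45289368 -0.4510158  -0.45023248]
 rim slope [-0.11831084  0.11409658] 0.05323060667692753 -0.4858197732777446
side 159 x' [0.1611353  0.16257011 0.16548113 0.17067637 0.17901259 0.19187005] y' [-0.61913164 -0.60623927 -0.59626637 -0.45491654 -0.45230358 -0.45193655]
 rim slope [-0.16208417  0.08923101] 0.056626551955884785 -0.4886902055931366
0.178 97 0.232; 0.188 132 0.2321; 0.199 131 0.2324; 0.21 112 0.2322; 0.22 82 0.2344; 0.231 87 0.233; 0.242 84 0.2333; 0.252 83 0.2331; 0.263 84 0.2329; 0.273 84 0.2336; 0.284 84 0.2332; 0.295 84 0.2331; 0.305 85 0.2329; 0.316 83 0.2331; 0.327 83 0.233; 0.337 84 0.2336; 0.348 124 0.2316; 0.358 128 0.2319; 0.369 125 0.2325; 0.38 90 0.2318; 
lid y [-0.58820986 -0.58281329 -0.51574896 -0.49002473]
```

Invalid (zero-depth) points polluted that fit; filter them out.

```bash
python3 - <<'E'
from h import *
def reg(n):
    f=np.load(n+".npz");Q=f["P"][f["d"]>0.1];return Q[(abs(Q[:,0]-.58)<.14)&(abs(Q[:,1])<.16)]
P=reg("top");S=reg("side")
b=P[(P[:,2]>.261)&(P[:,2]<.3)]; c=b.mean(0);w,V=np.linalg.eigh(np.cov(b[:,:2].T));e=V[:,1]*np.sign(V[1,1]);yaw=np.arctan2(-e[0],e[1])
X=np.array([np.cos(yaw),np.sin(yaw)]);Y=np.array([-X[1],X[0]])
t=b[:,:2]@Y
print("bar",len(b),c,np.percentile(b[:,2],[5,50,95]),"yaw",yaw,"y'range",t.min(),t.max(),"x'",c[:2]@X,"w",np.ptp(b[:,:2]@X))
for n,Q in(("top",P),("side",S)):
    q=Q[abs(Q[:,2]-.09)<.0035];x=q[:,:2]@X;y=q[:,:2]@Y
    f=(x<np.percentile(x,2)+.008)&(abs(y-t.mean())<.11)
    print(n,len(q),f.sum(),"rim",np.polyfit(y[f],x[f],1),"x'",np.percentile(x[f],[2,50,98]),"y'",y[f].min(),y[f].max())
for n,Q in(("top",P),("side",S)):
    m=(Q[:,2]>.11);x=Q[m,:2]@X;y=Q[m,:2]@Y;z=Q[m,2];k=abs(y-t.mean())<.09
    xe=np.arange(.5,.72,.01);print(n,"lid y",y[z>.205].min(),y[z>.205].max())
    for a in xe:
        mm=k&(x>=a)&(x<a+.01)
        if mm.sum()>15: print(round(a-.0+.005,3),mm.sum(),np.round(np.percentile(z[mm],[5,50,95]),3),end="; ")
    print()
E
```

```text
bar 556 [ 0.60599764 -0.011952    0.26721743] [0.26439492 0.26744028 0.2695385 ] yaw -0.2937975889975271 y'range 0.09978300710199427 0.22862640415767968 x' 0.5834924415213336 w 0.010926208790430492
top 417 226 rim [-0.00050322  0.4873292 ] x' [0.48511118 0.48717903 0.49104881] y' 0.06451265030518488 0.2631847086658688
side 241 103 rim [-0.00231286  0.48769601] x' [0.4851056  0.48730033 0.49219554] y' 0.06132446416597413 0.262000777920732
top lid y 0.05795370649438425 0.2698606278478516
0.535 312 [0.193 0.195 0.197]; 0.545 597 [0.184 0.19  0.195]; 0.555 552 [0.172 0.178 0.196]; 0.565 519 [0.161 0.166 0.172]; 0.575 611 [0.15  0.156 0.266]; 0.585 1254 [0.139 0.23  0.269]; 0.595 561 [0.231 0.234 0.237]; 0.605 510 [0.221 0.235 0.237]; 0.615 293 [0.186 0.202 0.216]; 0.625 253 [0.152 0.168 0.182]; 0.635 223 [0.119 0.134 0.149]; 0.645 43 [0.11  0.113 0.117]; 
side lid y 0.05398765637104487 0.26831547878562884
0.535 98 [0.192 0.194 0.196]; 0.545 203 [0.183 0.189 0.194]; 0.555 197 [0.172 0.177 0.195]; 0.565 186 [0.16  0.165 0.17 ]; 0.575 218 [0.148 0.156 0.265]; 0.585 408 [0.14  0.229 0.268]; 0.595 229 [0.128 0.233 0.243]; 0.605 174 [0.122 0.234 0.236]; 0.615 104 [0.185 0.2   0.215]; 0.625 95 [0.151 0.166 0.181]; 0.635 91 [0.118 0.132 0.148];
```

>>> {"method": "arm_command", "body": {
  "xyz": [
    [10, 10, 10],
    [17, 19, 10],
    [17, 19, 10],
    [17, 19, 10],
    [17, 19, 10],
    [17, 19, 10],
    [17, 19, 10],
    [17, 19, 10],
    [17, 19, 4],
    [17, 19, 0],
    [17, 19, 0],
    [17, 19, 0],
    [17, 19, 0],
    [17, 19, 0],
    [17, 19, 0],
    [17, 19, 0],
    [17, 19, 0],
    [17, 19, 0],
    [17, 19, 0],
    [10, 10, 0]
  ],
  "spin": [2, 2, 2.5, 2.5, 2.5, 2.5, 2.5, 2.5, 2.5, 2.5, 2.5, 2.5, 2.5, 2.5, 2.5, 2.5, 2.5, 2.5, 2.5, 2],
  "jaw": 0.15,
  "squeeze": 20
}}

```text
time: 2.1
tool_pos: [0.4897, -0.1349, 0.4893]
tool_rot: [3.141, -0.001, 1.167]
contact_force: [0.5, 0.3, -0.4]
opening: 0.0528
grip_force: 0.0
```

>>> {"method": "arm_command", "body": {
  "xyz": [
    [10, 10, 0],
    [18, 19, 0],
    [18, 19, 0],
    [18, 19, 0],
    [18, 19, 0],
    [18, 19, 0],
    [12, 13, 0],
    [4, 5, 0],
    [0, 0, 0],
    [0, 0, 0]
  ],
  "spin": [0.5, 1, 1, 1, 1, 1, 0.8, 0, 0, 0]
}}

```text
time: 3.1
tool_pos: [0.6047, -0.0146, 0.4888]
tool_rot: [-3.141, 0.0, 1.271]
contact_force: [-0.0, 0.3, -0.6]
opening: 0.0527
grip_force: 0.0
```

```bash
python3 - <<'E'
from h import *
o=observe();print(o["tool_pos"],o["tool_rot"])
c=read_camera("wrist");cv2.imwrite("pics/w1.png",c["img"][...,::-1])
Q=pts(c)[c["depth"]>.05];q=Q[(Q[:,2]>.258)&(Q[:,2]<.275)&(abs(Q[:,0]-.6)<.06)&(abs(Q[:,1])<.1)]
a=-.294;X=np.array([np.cos(a),np.sin(a)]);Y=np.array([-X[1],X[0]])
if len(q): print(len(q),np.percentile(q[:,2],[50,98]),np.percentile(q[:,:2]@X,[2,50,98]),np.percentile(q[:,:2]@Y,[1,99]),"tcp",o["tool_pos"][:2]@X,o["tool_pos"][:2]@Y)
E
```

```text
[ 0.60468274 -0.01457586  0.48881233] [-3.14140994e+00  4.69833450e-04  1.27147585e+00]
2663 [0.26780754 0.26957811] [0.57897875 0.58382715 0.58826457] [0.10121147 0.22612441] tcp 0.5829610963359163 0.16127627591224059
```

View pics/w1.png

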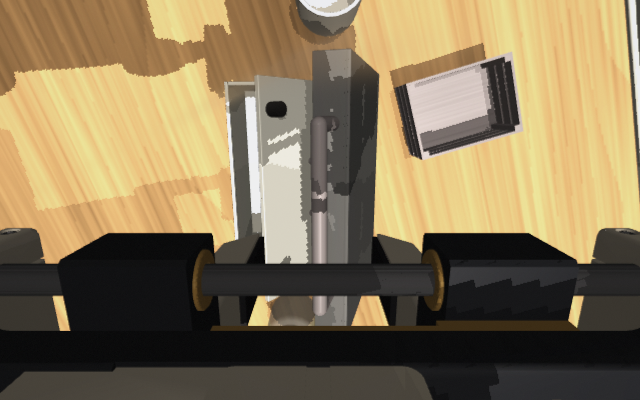

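The wrist view shows the bar (from about (318,120) to (320,310)) centred between the fingers. Descend, then close.

>>> {"method": "arm_command", "body": {
  "xyz": [
    [1, 1, -8],
    [0, 1, -10],
    [0, 0, -10],
    [0, 0, -10],
    [0, 0, -10],
    [0, 0, -8],
    [0, 0, -5],
    [0, 0, 0]
  ],
  "spin": [0.3, 0, 0, 0, 0, 0, 0, 0]
}}

```text
time: 3.95
tool_pos: [0.606, -0.012, 0.4269]
tool_rot: [-3.14, 0.0, 1.277]
contact_force: [-0.3, -0.4, -0.0]
opening: 0.0534
grip_force: 0.0
```

>>> {"method": "arm_command", "body": {
  "xyz": [
    [0, 0, 0],
    [0, 0, 0],
    [0, 0, 0],
    [0, 0, 0],
    [0, 0, 0],
    [0, 0, 0],
    [0, 0, 0],
    [0, 0, 0]
  ],
  "spin": [0, 0, 0, 0, 0, 0, 0, 0],
  "jaw": -1
}}

```text
time: 4.75
tool_pos: [0.6061, -0.0121, 0.4278]
tool_rot: [3.141, 0.0, 1.277]
contact_force: [-0.0, 0.6, 1.4]
opening: 0.0091
grip_force: 20.0
```

```bash
cat > arc.py <<'E'
import numpy as np,json
def arc(t0,t1,n,hx=.6245,a=-.294):
    s=np.linspace(0,1,n+1); s=s if n<5 else s
    b=t0+(t1-t0)*s+.0561; x=-178.3*np.cos(b); z=178.3*np.sin(b)
    p=np.round(2*np.c_[x*np.cos(a),x*np.sin(a),z])/2
    return np.diff(p,axis=0)
if __name__=="__main__":
    d=arc(1.284,0,60)
    for k in range(3): print(json.dumps(d[20*k:20*k+20].tolist()), d[20*k:20*k+20].sum(0))
E
python3 arc.py
```

```text
[[-3.5, 1.0, -1.0], [-3.5, 1.0, -1.0], [-3.5, 1.0, -1.0], [-3.5, 1.0, -1.0], [-3.5, 1.0, -1.5], [-3.5, 1.0, -1.0], [-3.5, 1.0, -1.5], [-3.5, 1.0, -1.5], [-3.0, 1.0, -1.5], [-3.5, 1.0, -1.5], [-3.0, 1.0, -1.5], [-3.5, 1.0, -2.0], [-3.0, 1.0, -2.0], [-3.5, 1.0, -1.5], [-3.0, 1.0, -2.0], [-3.0, 1.0, -2.0], [-3.0, 1.0, -2.5], [-3.0, 1.0, -2.0], [-3.0, 0.5, -2.0], [-3.0, 1.0, -2.5]] [-65.5  19.5 -32.5]
[[-3.0, 1.0, -2.5], [-2.5, 1.0, -2.5], [-3.0, 0.5, -2.5], [-2.5, 1.0, -2.5], [-3.0, 1.0, -2.5], [-2.5, 0.5, -2.5], [-2.5, 1.0, -3.0], [-2.5, 0.5, -2.5], [-2.5, 1.0, -3.0], [-2.0, 0.5, -3.0], [-2.5, 1.0, -3.0], [-2.5, 0.5, -3.0], [-2.0, 0.5, -3.0], [-2.0, 1.0, -3.0], [-2.0, 0.5, -3.0], [-2.0, 0.5, -3.5], [-2.0, 0.5, -3.0], [-2.0, 0.5, -3.5], [-2.0, 0.5, -3.0], [-1.5, 0.5, -3.5]] [-46.5  14.  -58. ]
[[-1.5, 0.5, -3.5], [-2.0, 0.5, -3.5], [-1.5, 0.5, -3.5], [-1.5, 0.5, -3.5], [-1.0, 0.5, -3.5], [-1.5, 0.5, -3.5], [-1.0, 0.5, -3.5], [-1.5, 0.0, -3.5], [-1.0, 0.5, -4.0], [-1.0, 0.5, -3.5], [-1.0, 0.0, -3.5], [-1.0, 0.5, -4.0], [-0.5, 0.0, -3.5], [-1.0, 0.5, -4.0], [-0.5, 0.0, -3.5], [-0.5, 0.0, -4.0], [-0.5, 0.5, -3.5], [-0.5, 0.0, -4.0], [0.0, 0.0, -3.5], [-0.5, 0.0, -4.0]] [-19.5   6.  -73. ]
```

>>> {"method": "arm_command", "body": {
  "xyz": [
    [-3.5, 1.0, -1.0],
    [-3.5, 1.0, -1.0],
    [-3.5, 1.0, -1.0],
    [-3.5, 1.0, -1.0],
    [-3.5, 1.0, -1.5],
    [-3.5, 1.0, -1.0],
    [-3.5, 1.0, -1.5],
    [-3.5, 1.0, -1.5],
    [-3.0, 1.0, -1.5],
    [-3.5, 1.0, -1.5],
    [-3.0, 1.0, -1.5],
    [-3.5, 1.0, -2.0],
    [-3.0, 1.0, -2.0],
    [-3.5, 1.0, -1.5],
    [-3.0, 1.0, -2.0],
    [-3.0, 1.0, -2.0],
    [-3.0, 1.0, -2.5],
    [-3.0, 1.0, -2.0],
    [-3.0, 0.5, -2.0],
    [-3.0, 1.0, -2.5]
  ],
  "spin": [0, 0, 0, 0, 0, 0, 0, 0, 0, 0, 0, 0, 0, 0, 0, 0, 0, 0, 0, 0]
}}

```text
time: 6.75
tool_pos: [0.5403, 0.0075, 0.3951]
tool_rot: [3.141, -0.0, 1.277]
contact_force: [1.6, 3.5, 0.9]
opening: 0.0089
grip_force: 20.0
```

>>> {"method": "arm_command", "body": {
  "xyz": [
    [-3.0, 1.0, -2.5],
    [-2.5, 1.0, -2.5],
    [-3.0, 0.5, -2.5],
    [-2.5, 1.0, -2.5],
    [-3.0, 1.0, -2.5],
    [-2.5, 0.5, -2.5],
    [-2.5, 1.0, -3.0],
    [-2.5, 0.5, -2.5],
    [-2.5, 1.0, -3.0],
    [-2.0, 0.5, -3.0],
    [-2.5, 1.0, -3.0],
    [-2.5, 0.5, -3.0],
    [-2.0, 0.5, -3.0],
    [-2.0, 1.0, -3.0],
    [-2.0, 0.5, -3.0],
    [-2.0, 0.5, -3.5],
    [-2.0, 0.5, -3.0],
    [-2.0, 0.5, -3.5],
    [-2.0, 0.5, -3.0],
    [-1.5, 0.5, -3.5]
  ],
  "spin": [0, 0, 0, 0, 0, 0, 0, 0, 0, 0, 0, 0, 0, 0, 0, 0, 0, 0, 0, 0]
}}

```text
time: 8.75
tool_pos: [0.494, 0.0216, 0.337]
tool_rot: [3.141, -0.0, 1.277]
contact_force: [0.6, 0.1, 0.2]
opening: 0.0093
grip_force: 20.0
```

>>> {"method": "arm_command", "body": {
  "xyz": [
    [-1.5, 0.5, -3.5],
    [-2.0, 0.5, -3.5],
    [-1.5, 0.5, -3.5],
    [-1.5, 0.5, -3.5],
    [-1.0, 0.5, -3.5],
    [-1.5, 0.5, -3.5],
    [-1.0, 0.5, -3.5],
    [-1.5, 0.0, -3.5],
    [-1.0, 0.5, -4.0],
    [-1.0, 0.5, -3.5],
    [-1.0, 0.0, -3.5],
    [-1.0, 0.5, -4.0],
    [-0.5, 0.0, -3.5],
    [-1.0, 0.5, -4.0],
    [-0.5, 0.0, -3.5],
    [-0.5, 0.0, -4.0],
    [-0.5, 0.5, -3.0],
    [-0.5, 0.0, -2.0],
    [0, 0, -2.0],
    [0, 0, 0]
  ],
  "spin": [0, 0, 0, 0, 0, 0, 0, 0, 0, 0, 0, 0, 0, 0, 0, 0, 0, 0, 0, 0]
}}

```text
time: 10.75
tool_pos: [0.4754, 0.0274, 0.2721]
tool_rot: [3.141, 0.0, 1.277]
contact_force: [5.2, -2.1, -1.7]
opening: 0.009
grip_force: 20.0
```

>>> {"method": "arm_command", "body": {
  "xyz": [
    [0, 0, -1],
    [0, 0, -1],
    [0, 0, -1],
    [0, 0, -1],
    [0, 0, -1],
    [0, 0, -1],
    [0, 0, 0]
  ],
  "spin": [0, 0, 0, 0, 0, 0, 0]
}}

```text
time: 11.45
tool_pos: [0.4751, 0.0274, 0.2668]
tool_rot: [3.141, 0.0, 1.278]
contact_force: [2.2, -1.8, 6.3]
opening: 0.0093
grip_force: 20.0
```

>>> {"method": "arm_command", "body": {
  "xyz": [
    [0, 0, -1],
    [0, 0, -1],
    [0, 0, 0]
  ],
  "spin": [0, 0, 0]
}}

```text
time: 11.75
tool_pos: [0.475, 0.0275, 0.2663]
tool_rot: [3.14, -0.0, 1.278]
contact_force: [-2.2, -1.5, 20.7]
opening: 0.0091
grip_force: 20.0
```

```bash
python3 - <<'E'
from h import *
a=-.294;X=np.array([np.cos(a),np.sin(a)]);Y=np.array([-X[1],X[0]])
for n in("top","side"):
    c=read_camera(n);Q=pts(c)[c["depth"]>.1];x=Q[:,:2]@X;y=Q[:,:2]@Y;z=Q[:,2]
    m=(abs(y-.164)<.1)&(x>.485)&(x<.615)&(z>.08)&(z<.14)
    for _ in range(3):
        p=np.polyfit(x[m],z[m],1);m&=abs(np.polyval(p,x)-z)<.004
    print(n,m.sum(),p,"angle",-np.arctan(p[0]),"z at hinge",np.polyval(p,.6245))
    cv2.imwrite(f"pics/{n}2.png",c["img"][...,::-1])
s=cv2.imread("pics/side2.png")[120:300,200:420];cv2.imwrite("pics/side2c.png",cv2.resize(s,None,fx=3,fy=3))
E
```

```text
top 6204 [0.00055153 0.11155692] angle -0.0005515331653597615 z at hinge 0.11190134959636032
side 2531 [-0.0002663   0.11133887] angle 0.0002663038033030233 z at hinge 0.11117256288104241
```

View pics/side2c.png

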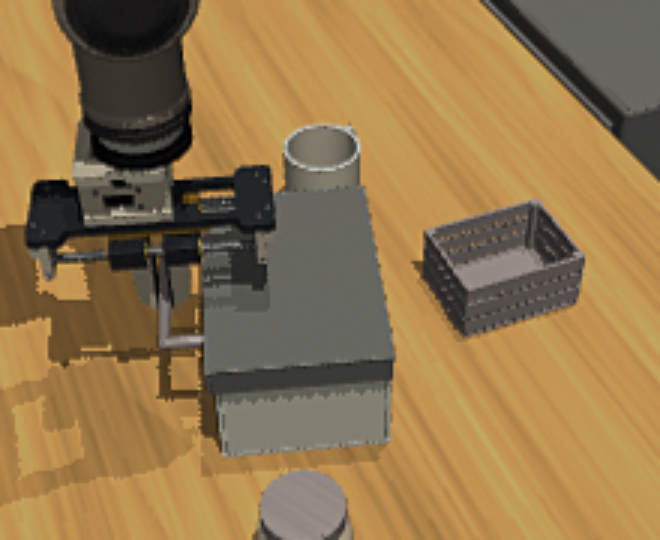

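The outer lid is shut and level (0.00 rad), still gripped at the bar, and the mug, jar and basket haven't moved. Now plan the lift.

```bash
python3 - <<'E'
from arc import *
d=arc(0,.79,40)
for k in range(2): print(json.dumps(d[20*k:20*k+20].tolist()), d[20*k:20*k+20].sum(0))
E
```

```text
[[0.5, 0.0, 3.5], [0.0, 0.0, 3.5], [0.5, 0.0, 3.5], [0.5, -0.5, 3.5], [0.5, 0.0, 3.5], [0.5, 0.0, 3.5], [0.5, -0.5, 3.5], [0.5, 0.0, 3.5], [1.0, 0.0, 3.5], [1.0, -0.5, 3.0], [0.5, -0.5, 3.5], [1.0, 0.0, 3.5], [1.0, -0.5, 3.5], [1.0, 0.0, 3.0], [1.5, -0.5, 3.5], [1.0, -0.5, 3.5], [1.5, 0.0, 3.0], [1.0, -0.5, 3.5], [1.5, -0.5, 3.0], [1.5, -0.5, 3.0]] [17.  -5.  67.5]
[[1.5, -0.5, 3.5], [1.5, -0.5, 3.0], [1.5, -0.5, 3.0], [2.0, -0.5, 3.0], [1.5, -0.5, 3.0], [2.0, -0.5, 3.0], [1.5, -0.5, 3.0], [2.0, -0.5, 3.0], [2.0, -0.5, 3.0], [2.0, -1.0, 2.5], [2.0, -0.5, 3.0], [2.0, -0.5, 2.5], [2.5, -0.5, 3.0], [2.0, -1.0, 2.5], [2.5, -0.5, 2.5], [2.0, -1.0, 2.5], [2.5, -0.5, 3.0], [2.5, -0.5, 2.0], [2.5, -1.0, 2.5], [2.5, -0.5, 2.5]] [ 40.5 -12.   56. ]
```

>>> {"method": "arm_command", "body": {
  "xyz": [
    [0, 0, 1.0],
    [0.5, 0.0, 2],
    [0.0, 0.0, 3.5],
    [0.5, 0.0, 3.5],
    [0.5, -0.5, 3.5],
    [0.5, 0.0, 3.5],
    [0.5, 0.0, 3.5],
    [0.5, -0.5, 3.5],
    [0.5, 0.0, 3.5],
    [1.0, 0.0, 3.5],
    [1.0, -0.5, 3.0],
    [0.5, -0.5, 3.5],
    [1.0, 0.0, 3.5],
    [1.0, -0.5, 3.5],
    [1.0, 0.0, 3.0],
    [1.5, -0.5, 3.5],
    [1.0, -0.5, 3.5],
    [1.5, 0.0, 3.0],
    [1.0, -0.5, 3.5],
    [3, -1, 6.0]
  ],
  "spin": [0, 0, 0, 0, 0, 0, 0, 0, 0, 0, 0, 0, 0, 0, 0, 0, 0, 0, 0, 0]
}}

```text
time: 13.85
tool_pos: [0.4909, 0.0228, 0.3309]
tool_rot: [-3.137, 0.001, 1.278]
contact_force: [-8.3, 1.8, 1.0]
opening: 0.0092
grip_force: 20.0
```

>>> {"method": "arm_command", "body": {
  "xyz": [
    [1.5, -0.5, 3.5],
    [1.5, -0.5, 3.0],
    [1.5, -0.5, 3.0],
    [2.0, -0.5, 3.0],
    [1.5, -0.5, 3.0],
    [2.0, -0.5, 3.0],
    [1.5, -0.5, 3.0],
    [2.0, -0.5, 3.0],
    [2.0, -0.5, 3.0],
    [2.0, -1.0, 2.5],
    [2.0, -0.5, 3.0],
    [2.0, -0.5, 2.5],
    [2.5, -0.5, 3.0],
    [2.0, -1.0, 2.5],
    [2.5, -0.5, 2.5],
    [2.0, -1.0, 2.5],
    [2.5, -0.5, 3.0],
    [2.5, -0.5, 2.0],
    [2.5, -1.0, 2.5],
    [2.5, -0.5, 2.5]
  ],
  "spin": [0, 0, 0, 0, 0, 0, 0, 0, 0, 0, 0, 0, 0, 0, 0, 0, 0, 0, 0, 0]
}}

```text
time: 15.85
tool_pos: [0.5303, 0.0111, 0.3889]
tool_rot: [-3.135, 0.001, 1.278]
contact_force: [-16.5, 1.4, 15.1]
opening: 0.0093
grip_force: 20.0
```

>>> {"method": "arm_command", "body": {
  "xyz": [
    [0, 0, 1],
    [0, 0, 0],
    [0, 0, 0]
  ],
  "spin": [0, 0, 0]
}}

```text
time: 16.15
tool_pos: [0.5309, 0.0108, 0.39]
tool_rot: [-3.138, 0.001, 1.278]
contact_force: [-15.2, 0.8, 14.6]
opening: 0.0093
grip_force: 20.0
```

```bash
python3 - <<'E'
from h import *
a=-.294;X=np.array([np.cos(a),np.sin(a)]);Y=np.array([-X[1],X[0]])
for n in("top","side"):
    c=read_camera(n);Q=pts(c)[c["depth"]>.1];x=Q[:,:2]@X;y=Q[:,:2]@Y;z=Q[:,2]
    m=(abs(y-.164)<.1)&(x>.55)&(x<.63)&(z>.1)&(z<.22)
    for _ in range(6):
        p=np.polyfit(x[m],z[m],1);m&=abs(np.polyval(p,x)-z)<max(.004,np.std(np.polyval(p,x[m])-z[m])*1.5)
    print(n,m.sum(),"angle",-np.arctan(p[0]))
    m=(abs(y-.164)<.08)&(x>.492)&(x<.54)&(z>.02)&(z<.12);print(" inner z",m.sum(),np.percentile(z[m],[5,50,95]) if m.any() else "")
    cv2.imwrite(f"pics/{n}3.png",c["img"][...,::-1])
s=cv2.imread("pics/side3.png")[120:300,200:420];t=cv2.imread("pics/top3.png")[140:320,230:450];cv2.imwrite("pics/c3.png",cv2.resize(np.hstack([s,t]),None,fx=1.8,fy=1.8,interpolation=cv2.INTER_CUBIC))
E
```

```text
top 996 angle 0.772552538982924
 inner z 0 
side 1609 angle 0.7708922457963915
 inner z 562 [0.09320283 0.09545882 0.10058955]
```

View pics/c3.png

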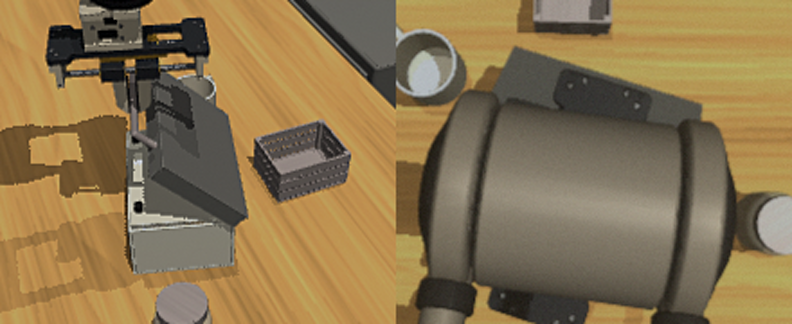

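The outer lid is at 0.77 rad and the inner lid lies flat at z of about 95 mm, but there is about 20 N of radial push on the bar. Moving up slightly should relieve it.

>>> {"method": "arm_command", "body": {
  "xyz": [
    [-0.5, 0, 1],
    [0, 0, 1],
    [-0.5, 0, 1],
    [0, 0, 1],
    [0, 0, 0],
    [0, 0, 0]
  ],
  "spin": [0, 0, 0, 0, 0, 0]
}}

```text
time: 16.85
tool_pos: [0.5319, 0.0103, 0.3922]
tool_rot: [3.141, -0.0, 1.277]
contact_force: [1.8, -0.5, -2.7]
opening: 0.0088
grip_force: 20.0
```

```bash
python3 - <<'E'
from h import *
a=-.294;X=np.array([np.cos(a),np.sin(a)]);Y=np.array([-X[1],X[0]])
c=read_camera("side");Q=pts(c)[c["depth"]>.1];x=Q[:,:2]@X;y=Q[:,:2]@Y;z=Q[:,2]
m=(abs(y-.164)<.1)&(x>.55)&(x<.63)&(z>.1)&(z<.22)
for _ in range(6):
    p=np.polyfit(x[m],z[m],1);m&=abs(np.polyval(p,x)-z)<max(.004,np.std(np.polyval(p,x[m])-z[m])*1.5)
print("outer",-np.arctan(p[0]))
m=(abs(y-.164)<.09)&(x>.49)&(x<.6)&(z>.0925)&(z<.098);print("inner",m.sum(),np.polyfit(x[m],z[m],1),np.ptp(x[m]),np.median(z[m]))
o=observe();print(o["contact_force"],o["tool_pos"],o["opening"],o["grip_force"])
E
```

```text
outer 0.7868059242992262
inner 828 [-0.01188983  0.10147614] 0.10255398164102653 0.095293636496661
[ 2.11966839 -0.72684141 -3.33749178] [0.53188015 0.01033632 0.39220216] 0.009266262528200913 19.99938815832138
```

```bash
python3 -c "
from cell import *
print(hand_in())"
```

```text
the job is handed in; nothing more can be done
None
```

I lowered the outer lid gently until both lids were shut, then lifted it alone to about 45° (measured 0.787 rad) and handed in still holding its bar; the inner lid measured flat on the rim, and the mug, jar and basket looked untouched.

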